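# Unhook the sandwich press and balance it on the loaf

## Robot

A 7-joint arm with a two-finger parallel gripper is mounted at the origin on the work surface. World frame = base frame: x ahead of the robot, y to its left, z up, the work surface at z = 0. Lengths are in mm, angles in rad, forces in N, time in s.
With the tool pointing down it reaches from about 400 to 900 mm from the base axis. Payload 5.5 kg.
Tool frame: the origin (TCP) lies midway between the tips of the shut fingers; the grasp point (between the pads) lies 19 mm behind it; z points along the fingers, y is the direction in which the jaws open and shut (so a half turn about z gives the same grasp; the last joint's range is limited). The gripper opens to 85 mm and grips with 20 to 120 N. Pads are 22 mm wide; open, the fingers measure 114 mm over their backs; the gripper's body (76 mm by 85 mm) begins 54 mm behind the grasp point. The pads swing forward as they close: fully open they stand 13 mm farther back than shut.
Start: joints at [1.445, 0.501, -0.427, 1.55, 0.221, 1.138, -0.21], TCP at [246.433, -601.474, 231.31] pointing down, gripper open.
Joint ranges: [-2.88, 2.88], [-0.31, 2.03], [-1.54, 1.56], [0.2, 2.42], [-1.41, 4.55], [0.19, 2.02], [-2.57, 2.57]. Speed limits (rad/s): [2.57, 2.57, 3.14, 3.14, 3.14, 3.14, 3.14].

## Interface

Orientations are given as [roll, pitch, yaw] about the fixed x, y, z axes, in that order (R = Rz(yaw) Ry(pitch) Rx(roll)).
In Python, from plant import bot, cams gives the robot as it stands. The module is installed in compiled form; this text tells all that it offers.
- The arm moves only by the tool move_arm, never from a script. Its argument "moves" is one flat list of numbers, 5 for each row, row after row: the shift along the tool's x, y, z in units of 30 mm (1.0 is 30 mm), then the turn about the tool's z in units of 5 degrees (1.0 is 5 degrees), then the opening, from -1 (shut) to 1 (fully open). In form: [dx, dy, dz, twist, jaw, dx, dy, dz, twist, jaw, ...]. A call has 1 to 12 rows; each row shifts and turns the pose as measured when the row begins, along the tool's axes as they then stand; what a row does not reach is not made up. A row lasts 1/10 s, in which the tool goes at most 50 mm and 8.59 degrees, less where a joint would pass 70% of its speed; a pose out of reach is approached as far as the arm can. A call is refused whole if a number of a shift passes 1 or a number of a turn 1, either way. A call with a gripper value outside its range is refused whole. The fingers move at their own pace and stop on an object; "force" is the grip in N (left out, the last holds). Time passes only in rows, so rows that do not move let the fingers close. It gives the time, the measured TCP pose, the force and the opening at its end, in the units of the state.
- bot.read_state(): the state, without advancing time (a new reading comes with each control period).
- cams.camera(name): name is "side" or "top" or "wrist"; returns a dict with "color" (480x640x3 uint8, red, green, blue), "mtx" (3x3 intrinsics, pixels), "dist" ([k1, k2, p1, p2, k3] as OpenCV has them; the pictures are not rectified), "position" and "rotation" of the camera in the world; the wrist camera has in their place "T_tool_cam" (4x4, takes a point from camera to tool coordinates, whose origin is the TCP and whose axes are the flange's). Camera axes: x right, y down, z forward; pixel columns grow to the right and rows downward; lengths in mm; the calibration is good to about 2 mm. A picture is of the moment at which its call begins: read the wrist's pose just before it. There is no depth.
- bot.job_done(): hands the job in, once; it reports no verdict.
Trained networks look in the newest picture that a camera, given by its name, has taken for a name from the list of things; names that differ only in an ending like _2 or _b are one class to them, and where a whole thing is asked for, a point or a joint stands for the part that bears it (a point fixed in the world has none). Each returns a list of dicts, best first, with "confidence" (0 to 1); they miss things now and then, are a little off and sometimes report something else, mostly with a low value. They report only what shows in the picture. A call takes as long as a camera call. They do not tell look-alikes from the thing itself.
- cams.outline_of(label, camera): "region" (480x640 bool, what is visible of it) and "bbox" ([left, top, right, bottom] as shares, 0 to 1, of the picture: columns of its width, rows of its height, round what is visible of it).
- cams.landmark_of(label, camera): "location" ([column, row] as shares, 0 to 1, of the picture: columns of its width, rows of its height: a listed point, or the origin of a listed thing).
The state is a dict: "time": time; "qpos": joint angles; "qvel": joint speeds; "tau": joint torques, N m; "position": TCP position; "tcp_rot": TCP orientation; "force": force on the tool from outside, world axes, zero at the start; "ft_torque": the same for the moment, N m; "gripper_width": finger opening in mm.
Only numpy, scipy, OpenCV 4.12 (cv2) and the standard library are available. Lean on these libraries where they do the work, as an engineer would, in place of code of your own. Each camera call takes 0.05 s, during which the arm holds its last target. There are 200 camera calls.

## Task

Take the sandwich press off the sloping rack: slide it up along its keyhole slot until the stud's head stands in the wide end, then lift it free. Set it down gently on the crown of the round loaf on the griddle, handle up, so that it lies centred and level, balanced on the domed crust alone, and let go. Leave the loaf where it lies and do not disturb the other things.

Things in the scene. Friction and masses are not known exactly. Their poses are not given: they have to be found in the camera images.
- press: Sandwich press hung on the rack: aluminium plate 158 x 100 x 6 mm with black bar handle, about 0.36 kg. Origin: underside of plate, on the handle's axis, where it balances. z: off the plate, handle side (as hung, leans 27 degrees from vertical towards the robot's side); x: along the plate, up the slope as hung; y across. Plate spans x -76 to +82, y +-50. A keyhole goes through it on the line y = 0.
- press_grip (a point): Middle of the press's handle bar, 41 mm above the plate's underside; axes as the press. Bar: 22 mm thick along x, 80 mm long along y, 30 mm high along z (26 to 56 mm above the underside), on two 12 mm square posts at y +-28. Best pinched across its 22 mm (fingers closing along x), tool along the press's z.
- keyhole_wide (a point): Middle of the keyhole's wide end, 28 mm square, at x = +38 mm on the plate's underside; axes as the press. From it the slot, 11 mm wide, runs along +x to x = +70. As hung the stud is at x = +66. Freeing: move the plate 28 mm along its own +x (up the slope, lying on the board) to bring the wide end round the stud's head (5 mm spare each side), then over 15 mm along its z.
- rack: Fixed rack, left or right of the griddle: light wooden board 260 (up the slope) x 280 mm, sloping 27 degrees up from horizontal, rising away from the robot; dark legs. Face 110 mm above the table at the middle, 51 at the lower edge, 169 at the upper. Origin on the table under the board's middle, x level in the uphill direction, z up. Two headed studs stand square on its face.
- stud (a point): Middle of the top of the brass head of the stud that holds the press (66 mm uphill of the board's middle). Head 18 dia x 4 mm, its top 13 mm off the board's face; neck 8 dia x 9 mm under it: 3 mm of play over the 6 mm plate. Axes as the rack.
- loaf: Round golden loaf, 116 dia x 54 mm high, loose on the griddle, about 0.14 kg. Origin under the middle of its base, z up. Domed top: curvature radius about 129 mm, slightly flattened for 20 mm across the crown.
- loaf_top (a point): Crown (topmost middle) of the loaf, 54 mm above its base; the press is to be centred on it.
- griddle: Griddle: fixed black and grey cooking plate 260 x 260 mm (plus 20 mm handle ledges fore and aft), top 32 mm above the table. Origin on the table under its middle; x and y along its sides.
- ketchup: Bystander: red sauce bottle, 60 dia x 180 mm, standing on the table; origin under its base
- mustard: Bystander: yellow sauce bottle, 60 dia x 180 mm, standing on the table; origin under its base
- bun: Bystander: small bread bun, 90 dia x 45 mm, on the chopping board; origin under its base (not the loaf of the task)
- tomato: Bystander: red tomato, 64 dia x 49 mm; origin under its base
- patty: Bystander: brown patty, 60 dia x 15 mm, lying on a corner of the griddle; origin under its base
- turner: Bystander: steel turner with red grip and an 80 mm wide blade, hung by its own keyhole on the rack's other stud, 150 mm beside the press (towards the rack's +y), 200 mm long, at most 16 mm thick; stays where it is. Origin on its underside; x up the slope, z off the rack's face
There are look-alikes about, which are no part of the job. What is shaped like the loaf but blue or green is not meant.

How it is judged:
By the outcome, as a careful person would: the job done as asked, in the order asked, and still so for the second after the job is handed in, with the robot touching nothing.
It also fails if it takes over 59 s, if anything falls off the work surface, if the arm or the gripper's body presses on something with over 40 N, if the wrist force passes 120 N, or if a joint passes its speed limit or range.

## Working session

There is one attempt and no reset: what is moved stays moved. The work goes in short steps, Python scripts to look and compute and a tool call to move; the robot and the scene stay as the last step left them, time stands still between calls to the robot, and variables do not carry over. Pictures are saved under pics/ and viewed, about 8 in all and at most 12, crops included, and the job is handed in when it is done.

Besides the shell and the picture viewer there is one more tool, called after ">>>" as name(argument=value, ...) on one line, values as JSON. move_arm: Moves the arm, as the interface text tells. Its arguments: {"type":"object","properties":{"moves":{"type":"array","items":{"type":"number"}},"force":{"type":"number"}},"required":["moves"]}

```bash
mkdir -p pics; cat > h.py <<'E'
import numpy as np, cv2
from scipy.spatial.transform import Rotation as R
from plant import bot, cams
def shot(n,save=None):
    s=bot.read_state(); c=cams.camera(n)
    if n=='wrist':
        T=np.eye(4); T[:3,:3]=R.from_euler('xyz',s['tcp_rot']).as_matrix(); T[:3,3]=s['position']
        M=T@np.array(c['T_tool_cam']); c['P'],c['Rm']=M[:3,3],M[:3,:3]
    else:
        c['P']=np.array(c['position']); r=np.array(c['rotation']); c['Rm']=r if r.shape==(3,3) else R.from_euler('xyz',r).as_matrix()
    if save: cv2.imwrite('pics/'+save,c['color'][:,:,::-1])
    return c
def ray(c,uv):
    p=cv2.undistortPoints(np.array([[uv]],float),np.array(c['mtx']),np.array(c['dist']))[0,0]
    d=c['Rm']@np.array([p[0],p[1],1]); return c['P'],d/np.linalg.norm(d)
def tri(rs):
    A=0;b=0
    for p,d in rs:
        M=np.eye(3)-np.outer(d,d);A=A+M;b=b+M@p
    x=np.linalg.solve(A,b); return x,[np.linalg.norm(np.cross(d,x-p)) for p,d in rs]
def onz(r,z): return r[0]+r[1]*(z-r[0][2])/r[1][2]
def proj(c,X):
    X=np.atleast_2d(X).astype(float); rv=cv2.Rodrigues(c['Rm'].T)[0]
    return cv2.projectPoints(X,rv,-c['Rm'].T@c['P'],np.array(c['mtx']),np.array(c['dist']))[0][:,0]
def lm(label,cam,n=3):
    return [(round(d['confidence'],2),np.array(d['location'])*[640,480]) for d in cams.landmark_of(label,cam)[:n]]
E
python3 - <<'E'
from h import *
np.set_printoptions(precision=1,suppress=True)
print(bot.read_state())
C={n:shot(n,n+'0.png') for n in('top','side')}
a=cv2.imread('pics/top0.png');b=cv2.imread('pics/side0.png')
cv2.imwrite('pics/both.png',cv2.resize(np.vstack([a,b]),(400,600)) if 0 else a)
for n in C:
    print(n,C[n]['P'],C[n]['Rm'].tolist())
for l in ['press','press_grip','keyhole_wide','stud','rack','loaf','loaf_top','griddle','turner','patty','bun','tomato','ketchup','mustard']:
    r={n:lm(l,n) for n in C}; 
    print(l,r)
    if r['top'] and r['side']:
        print('   ',tri([ray(C[n],r[n][0][1]) for n in C]))
E
```

```text
{'time': 0.0, 'qpos': array([ 1.4,  0.5, -0.4,  1.6,  0.2,  1.1, -0.2]), 'qvel': array([ 0., -0.,  0.,  0.,  0., -0., -0.]), 'tau': array([  0. , -57. ,  -5.8, -28.1,   0. ,   0. ,  -0. ]), 'position': array([ 246.1, -600.8,  230.2]), 'tcp_rot': array([-3.1, -0. ,  0.4]), 'force': array([-0.2, -0.4,  0.4]), 'ft_torque': array([-0.,  0.,  0.]), 'gripper_width': 85.50482198828983}
top [ 501.1  -15.2 1384.7] [[-0.008269177089907681, -0.9992994819541423, 0.03649885034407373], [-0.999765299123063, 0.00753110074995303, -0.020313276221890594], [0.02002416988612799, -0.0366582581102458, -0.9991272214951881]]
side [  94.1 1178.8 1258.2] [[-0.922097871683757, -0.26476335196412776, 0.2821983034906571], [-0.3867164066131203, 0.6048268150527044, -0.6961572700542868], [0.01363583120023884, -0.7510558509524581, -0.6600978509717764]]
press {'top': [(0.91, array([403.9, 222.5]))], 'side': [(0.93, array([354.9, 188.8])), (0.28, array([344.6, 185.3]))]}
    (array([ 587.1, -276. ,  140.6]), [np.float64(0.3943699115898006), np.float64(0.3943699115896947)])
press_grip {'top': [(0.69, array([408.1, 225.7]
[... 2093 characters left out ...]
7]), [np.float64(0.8648553812805819), np.float64(0.8648553812806055)])
tomato {'top': [(0.53, array([297.4, 162.3]))], 'side': [(0.67, array([271.4, 256.1])), (0.28, array([356.1, 185.3]))]}
    (array([781.5,  20.2,  -4.6]), [np.float64(4.272891974655215), np.float64(4.272891974655177)])
ketchup {'top': [(0.64, array([139.9, 274.1]))], 'side': [(0.63, array([298.6, 399.6])), (0.56, array([347. , 227.3]))]}
    (array([445.4, 501.2,  19.4]), [np.float64(0.8988363045553541), np.float64(0.8988363045552794)])
mustard {'top': [(0.7, array([145.3, 230.8]))], 'side': [(0.71, array([254.9, 381.3]))]}
    (array([579.6, 490.4,   7.5]), [np.float64(3.4139858023779186), np.float64(3.413985802377876)])
```

View pics/top0.png

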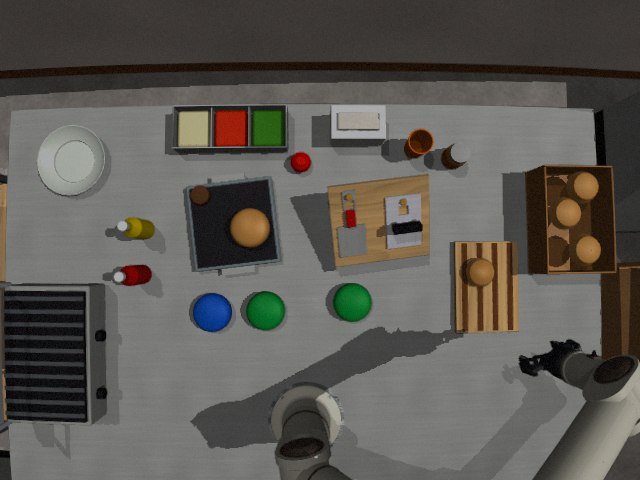

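View pics/side0.png

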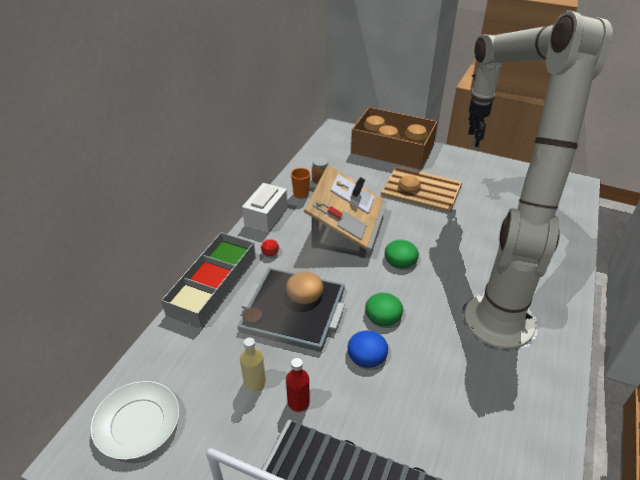

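Target loaf: the golden one on the griddle, at top (250,228) and side (305,290). Look-alikes: green at top (266,310) and (352,302), blue at (212,312), the small bun at (480,271) and crate buns near (585,185), (568,213) and (588,250). The press is on the rack at top (405,222); beside it hangs the turner, at (350,225). Next I fit the rack pose and make the close crop.

```bash
cat >> h.py <<'E'
t=np.radians(27); 
def rackpt(q,u,v,n):  # u up the slope from board middle, v along rack y, n off face
    x=u*np.cos(t)-n*np.sin(t); z=110+u*np.sin(t)+n*np.cos(t); c,s=np.cos(q[2]),np.sin(q[2])
    return np.array([q[0]+c*x-s*v,q[1]+s*x+c*v,z])
def world2tool(d):
    return R.from_euler('xyz',bot.read_state()['tcp_rot']).inv().apply(d)/30
E
python3 - <<'E'
from h import *
from scipy.optimize import least_squares
np.set_printoptions(precision=3,suppress=True)
s=bot.read_state();print(s['tcp_rot'],R.from_euler('xyz',s['tcp_rot']).as_matrix())
C={n:shot(n,n+'1.png') for n in('top','side')}
L={'press':(0,0,0),'press_grip':(0,0,41),'keyhole_wide':(38,0,0),'stud':(66,0,13)}
obs=[]
for n in C:
    for l,p in L.items():
        r=lm(l,n,1)
        if r: obs.append((n,p,r[0][1]))
# board corners from wood mask of the top picture
c=C['top']; hsv=cv2.cvtColor(c['color'],cv2.COLOR_RGB2HSV)
reg=cams.outline_of('rack','top')
m=(reg[0]['region'].astype(np.uint8)); cn=max(cv2.findContours(m,0,2)[0],key=cv2.contourArea)
print(reg[0]['bbox'],cv2.minAreaRect(cn))
def f(q): return np.concatenate([proj(C[n],rackpt(q,*p))[0]-uv for n,p,uv in obs])
r=least_squares(f,[588,-217,0],loss='soft_l1');print(r.x,r.fun)
q=r.x
# loaf
for z in (86,32):
  print('loaf',[onz(ray(C['top'],lm('loaf_top' if z==86 else 'loaf','top',1)[0][1]),z)],[onz(ray(C['side'],x[1]),z) for x in lm('loaf_top' if z==86 else 'loaf','side',3)])
im=C['top']['color'].copy()
for u,v in((-130,-140),(-130,140),(130,140),(130,-140),(0,0),(66,150)):
    cv2.circle(im,tuple(int(round(16*a)) for a in proj(C['top'],rackpt(q,u,v,0))[0]),32,(0,255,255),-1,shift=4)
im=np.hstack([im[150:290,170:450]])
cv2.imwrite('pics/crop1.png',cv2.resize(im,None,fx=2.8,fy=2.8,interpolation=2)[:,:,::-1])
E
```

```text
[ 3.142 -0.     0.389] [[ 0.925  0.379  0.   ]
 [ 0.379 -0.925 -0.   ]
 [ 0.     0.    -1.   ]]
[0.5116, 0.3629, 0.6797, 0.5604] ((381.8538818359375, 222.3307647705078), (86.70027923583984, 103.81707000732422), 82.87498474121094)
[ 593.736 -281.299  -37.658] [ 1.982  2.663 -0.549 -0.083 -0.07  -4.103  0.839 -2.755  1.285  2.62
  2.543  0.122 -2.365  1.029 -0.06   5.467]
loaf [array([346.059, 120.845,  86.   ])] [array([595.127, 157.161,  86.   ]), array([320.58 , 310.421,  86.   ]), array([331.456, 147.886,  86.   ])]
loaf [array([332.436, 121.22 ,  32.   ])] [array([316.288, 302.326,  32.   ]), array([337.667, 128.296,  32.   ]), array([586.109, 150.624,  32.   ])]
```

View pics/crop1.png

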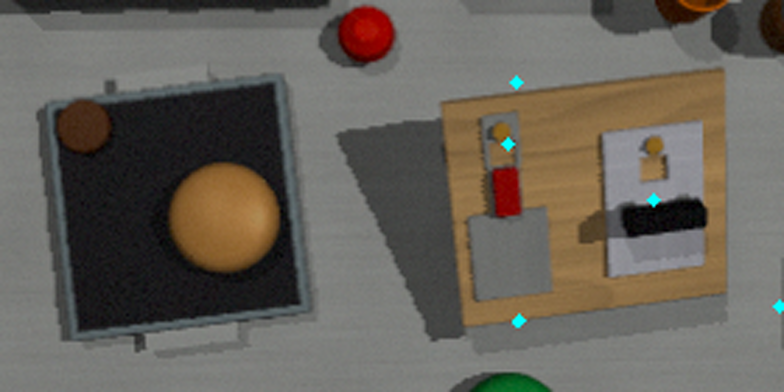

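```bash
python3 - <<'E'
from h import *
from scipy.optimize import least_squares
np.set_printoptions(precision=3,suppress=True)
C={n:shot(n) for n in('top','side')}
L={'press':(0,-75,0),'press_grip':(0,-75,41),'keyhole_wide':(38,-75,0),'stud':(66,-75,13)}
obs=[('top',(u,v,0),np.array(p)/2.8+[170,150]) for u,v,p in((130,140,(443,101)),(130,-140,(722,68)),(-130,-140,(727,293)),(-130,140,(463,326)))]
for n in C:
    for l,p in L.items():
        r=lm(l,n,1)
        if r: obs.append((n,p,r[0][1]))
def f(q): return np.concatenate([proj(C[n],rackpt(q,*p))[0]-uv for n,p,uv in obs])
r=least_squares(f,[588,-217,0.1],loss='soft_l1');print(r.x,r.fun.reshape(-1,2))
q=r.x; np.save('q.npy',q)
print('origin',rackpt(q,0,-75,0),'grip',rackpt(q,0,-75,41),'stud',rackpt(q,66,-75,13))
for l,z in(('loaf_top',86),('loaf',32)): print(l,[(k,onz(ray(C['top'],x),z)) for k,x in lm(l,'top',4)],[(k,onz(ray(C['side'],x),z)) for k,x in lm(l,'side',5)])
E
```

```text
[ 586.307 -212.239    0.114] [[-2.186 -0.244]
 [-0.241 -0.333]
 [-2.041  3.202]
 [-1.069  3.19 ]
 [ 1.825 -0.052]
 [ 2.078 -2.757]
 [ 0.651 -3.147]
 [ 3.509  1.597]
 [ 0.373  0.516]
 [ 4.991 -2.096]
 [-2.628  1.433]
 [-1.97   0.667]]
origin [ 594.874 -286.748  110.   ] grip [ 576.382 -288.874  146.531] stud [ 647.432 -280.704  151.546]
loaf_top [(0.97, array([332.206, 276.342,  86.   ])), (0.71, array([340.252, 113.755,  86.   ])), (0.61, array([582.751, 155.275,  86.   ])), (0.61, array([ 350.313, -140.646,   86.   ]))] [(0.91, array([324.926, 147.31 ,  86.   ])), (0.91, array([ 353.606, -117.724,   86.   ])), (0.65, array([331.415, 302.909,  86.   ])), (0.57, array([589.768, 161.272,  86.   ]))]
loaf [(0.86, array([332.431, 120.458,  32.   ])), (0.76, array([ 357.027, -126.064,   32.   ])), (0.67, array([583.242, 158.73 ,  32.   ])), (0.55, array([338.021, 279.935,  32.   ]))] [(0.85, array([333.712, 133.441,  32.   ])), (0.65, array([ 360.292, -101.999,   32.   ])), (0.64, array([323.654, 308.847,  32.   ])), (0.6, array([ 712.76 , -451.366,   32.   ])), (0.57, array([582.84 , 156.319,  32.   ]))]
```

>>> move_arm(moves=[1,-0.5,-0.6,0.8,1,1,-0.5,-0.6,0.8,1,1,-0.5,-0.6,0.8,1,1,-0.5,-0.6,0.8,1,1,-0.84,0,0,1,1,-0.84,0,0,1,1,-0.84,0,0,1,1,-0.84,0,0,1,1,-0.84,0,0,1,1,-0.84,0,0,1,1,-0.84,0,0,1,1,-0.84,0,0,1])

```text
time: 4.15
position: [570.7, -285.2, 305.9]
tcp_rot: [3.137, 0.001, 0.08]
force: [0.4, 0.0, 0.7]
gripper_width: 85.5
```

```bash
cat > look.py <<'E'
from h import *
import sys
np.set_printoptions(precision=3,suppress=True)
s=bot.read_state();print(s['time'],s['position'],s['tcp_rot'],s['gripper_width'],s['force'])
c=shot('wrist',sys.argv[1]); print(c['P'],c['Rm'][:,2])
q=np.load('q.npy')
for l,p in{'press':(0,-75,0),'press_grip':(0,-75,41),'keyhole_wide':(38,-75,0),'stud':(66,-75,13)}.items():
    print(l,proj(c,rackpt(q,*p))[0],lm(l,'wrist',2))
E
python3 look.py w1.png
```

```text
4.15 [ 570.712 -285.189  305.948] [3.137 0.001 0.08 ] 85.5195113984788 [0.389 0.007 0.675]
[ 652.027 -276.292  448.322] [-0.313 -0.029 -0.949]
press [321.769 193.384] [(0.85, array([316.224, 191.184])), (0.58, array([316.288, 217.104]))]
press_grip [323.041 220.053] [(0.67, array([315.328, 217.92 ]))]
keyhole_wide [320.963 160.418] [(0.94, array([312.512, 158.4  ])), (0.6, array([313.28 , 139.104]))]
stud [320.667 139.526] [(0.93, array([315.008, 137.424])), (0.65, array([314.624, 216.096]))]
```

View pics/w1.png

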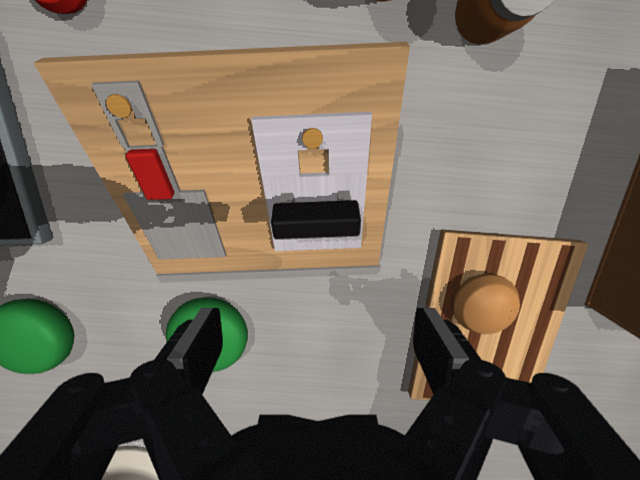

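```bash
cat > fit.py <<'E'
from h import *
import sys
from scipy.optimize import least_squares
np.set_printoptions(precision=2,suppress=True)
s=bot.read_state();print(s['time'],s['position'],s['tcp_rot'])
c=shot('wrist'); q0=np.load('q.npy')
L={'press':(0,-75,0),'press_grip':(0,-75,41),'keyhole_wide':(38,-75,0),'stud':(66,-75,13)}
obs=[(p,r[0][1]) for l,p in L.items() if (r:=lm(l,'wrist',1))]
g=proj(c,rackpt(q0,0,-75,41))[0]
m=(c['color'].max(2)<45).astype(np.uint8); n,lab,st,ce=cv2.connectedComponentsWithStats(m)
k=min((i for i in range(1,n) if 1200<st[i,4]<20000),key=lambda i:np.linalg.norm(ce[i]-g))
print('bar',st[k],ce[k]); rect=cv2.minAreaRect(cv2.findContours((lab==k).astype(np.uint8),0,2)[0][0])
box=cv2.boxPoints(rect); print(rect,box.tolist())
mid=box[np.argsort(box[:,0])]; l=mid[:2].mean(0); r=mid[2:].mean(0)
print('ends',l,r)
def f(q):
    a=[proj(c,rackpt(q,*p))[0]-uv for p,uv in obs]
    hull=proj(c,np.array([rackpt(q,u,-75+v,n) for u in(-11,11) for v in(-40,40) for n in(26,56)]))
    e=[hull[:,0].min()-st[k,0],hull[:,0].max()-st[k,0]-st[k,2],hull[:,1].min()-st[k,1],hull[:,1].max()-st[k,1]-st[k,3]]
    return np.concatenate([np.ravel(a),3*np.array(e),[(q[2]-q0[2])*50]])
r=least_squares(f,q0,loss='soft_l1'); print(r.x,r.fun)
q=r.x; np.save('q.npy',q); G=rackpt(q,0,-75,41); print('grip',G,'yaw',q[2])
E
python3 fit.py
```

```text
4.4 [ 569.45 -286.71  305.58] [3.14 0.   0.08]
bar [ 270  199   89   38 3062] [313.92 217.63]
((313.9079284667969, 217.5601043701172), (35.427608489990234, 88.31449890136719), 87.83892822265625) [[269.1141052246094, 201.52401733398438], [357.3658142089844, 198.19378662109375], [358.7017517089844, 233.59619140625], [270.4500427246094, 236.92642211914062]]
ends [269.78 219.23] [358.03 215.89]
[ 589.49 -205.23    0.08] [-1.12  0.95 -0.79  1.8   2.07  4.1   3.1  -0.94 -7.69  1.12 -3.22  0.81
 -1.75]
grip [ 576.89 -281.47  146.53] yaw 0.07938269967863812
```

```bash
cat > fit2.py <<'E'
from h import *
from scipy.optimize import least_squares
np.set_printoptions(precision=2,suppress=True)
s=bot.read_state();print(s['time'],s['position'],s['tcp_rot'],s['force'])
c=shot('wrist'); q0=np.load('q.npy'); q0[2]=.115
g=proj(c,rackpt(q0,0,-75,41))[0]
m=(c['color'].max(2)<45).astype(np.uint8); m[330:]=0
n,lab,st,ce=cv2.connectedComponentsWithStats(m)
k=min((i for i in range(1,n) if 1200<st[i,4]<40000),key=lambda i:np.linalg.norm(ce[i]-g))
box=cv2.boxPoints(cv2.minAreaRect(cv2.findContours((lab==k).astype(np.uint8),0,2)[0][0]))
b=box[np.argsort(box[:,1])]; T=b[:2][np.argsort(b[:2,0])]; B=b[2:][np.argsort(b[2:,0])]
P=[(11,-35,26),(11,-115,26),(-11,-35,56),(-11,-115,56)]
def f(q): return np.concatenate([proj(c,rackpt(q,*p))[0]-uv for p,uv in zip(P,[*T,*B])])
r=least_squares(f,q0); q=r.x; print(T.tolist(),B.tolist(),q,r.fun)
print({l:[r[0][1]-proj(c,rackpt(q,*p))[0] for r in [lm(l,'wrist',1)] if r] for l,p in {'press_grip':(0,-75,41),'keyhole_wide':(38,-75,0),'stud':(66,-75,13)}.items()})
np.save('q.npy',q); G=rackpt(q,0,-75,41); print('grip',G,'yaw',q[2])
d=G-bot.read_state()['position']; print('world d',d,'tool units (xy)',world2tool(d),'twist',-np.degrees(q[2]-s['tcp_rot'][2])/5)
E
python3 fit2.py
```

```text
4.65 [ 568.82 -287.93  305.79] [3.14 0.   0.08] [0.08 0.35 0.26]
[[267.11663818359375, 199.9153289794922], [356.17413330078125, 196.35301208496094]] [[268.5718994140625, 236.29713439941406], [357.62939453125, 232.7348175048828]] [ 587.09 -204.78    0.12] [ 1.69 -1.52 -1.68 -1.46  0.92  1.37 -0.93  1.45]
{'press_grip': [array([ 0.77, -3.71])], 'keyhole_wide': [array([ 0.1 , -1.73])], 'stud': [array([1.84, 1.68])]}
grip [ 577.41 -281.45  146.53] yaw 0.11770271110060307
world d [   8.      5.45 -159.29] tool units (xy) [ 0.28 -0.18  5.31] twist -0.46090269841799375
```

>>> move_arm(moves=[0.28,-0.18,0.6,-0.46,1,0,0,0.8,0,1,0,0,0.8,0,1,0,0,0.8,0,1,0,0,0.3,0,1,0,0,0,0,1])

```text
time: 5.45
position: [579.2, -278.4, 199.5]
tcp_rot: [3.139, -0.0, 0.131]
force: [0.2, -0.6, 0.2]
gripper_width: 85.7
```

```bash
python3 fit2.py; python3 look.py w2.png
```

```text
5.45 [ 579.21 -278.37  199.46] [ 3.14 -0.    0.13] [ 0.19 -0.56  0.2 ]
[[259.3541259765625, 246.6066436767578], [392.4071044921875, 248.20968627929688]] [[258.7059326171875, 300.4060974121094], [391.7589111328125, 302.0091552734375]] [ 586.91 -205.63    0.12] [ 4.16 -2.68 -4.34 -2.69  2.7   2.39 -2.55  2.27]
{'press_grip': [array([ 0.96, -3.66])], 'keyhole_wide': [], 'stud': [array([-2.51,  0.79])]}
grip [ 577.11 -282.29  146.53] yaw 0.11611766465892688
world d [ -3.77  -2.81 -56.32] tool units (xy) [-0.14  0.07  1.88] twist 0.1655040707140581
5.65 [ 580.885 -279.478  202.849] [ 3.135 -0.004  0.129] 85.5683933799311 [-0.644 -0.426 -0.056]
[ 661.022 -266.507  345.619] [-0.307 -0.045 -0.951]
press [322.529 230.986] [(0.74, array([322.112, 231.792]))]
press_grip [323.16  274.184] [(0.83, array([321.792, 273.312]))]
keyhole_wide [323.989 188.147] []
stud [325.683 160.806] [(0.82, array([326.016, 163.92 ]))]
```

View pics/w2.png

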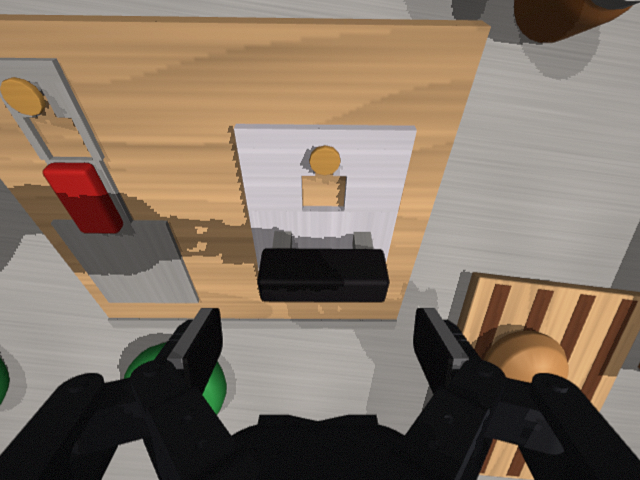

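```bash
cat > rel.py <<'E'
from h import *
np.set_printoptions(precision=2,suppress=True)
ps=[];off=[];yw=[];cs=[]
for i in range(6):
    s=bot.read_state(); ps.append(s['position']); yw.append(s['tcp_rot'])
    c=cams.camera('wrist'); cs.append(c)
pm,rm=np.mean(ps,0),np.mean(yw,0); print('mean',pm,rm,'std',np.std(ps,0))
M=np.array(c['T_tool_cam']); c['P'],c['Rm']=M[:3,3],M[:3,:3]
print('tips',proj(c,[[x,y,-13] for x in(-11,11) for y in(42.7,-42.7)]).tolist())
m=(c['color'].max(2)<45).astype(np.uint8); m[305:]=0
n,lab,st,ce=cv2.connectedComponentsWithStats(m)
k=min((i for i in range(1,n) if 1200<st[i,4]<40000),key=lambda i:np.linalg.norm(ce[i]-[323,274]))
print('bar bbox',st[k])
box=cv2.boxPoints(cv2.minAreaRect(cv2.findContours((lab==k).astype(np.uint8),0,2)[0][0])); print(box.tolist())
q=np.load('q.npy'); 
# bar ends at its middle (n=41) in tool frame, heights from mean pose
b=box[np.argsort(box[:,0])]
for e in (b[:2].mean(0),b[2:].mean(0),box.mean(0)):
    r=ray(c,e); print('tool pt',onz(r,pm[2]-149))
E
python3 rel.py
```

```text
mean [ 580.18 -279.56  202.19] [ 3.14 -0.    0.13] std [0.14 0.07 0.27]
tips [[415.1292188385413, 348.5176939173841], [227.31080500276124, 348.49251513353613], [419.7790395643421, 305.3582663404322], [223.00974280522152, 305.34260801066824]]
bar bbox [ 258  247  132   54 6697]
[[258.0, 247.0], [389.0, 247.0], [389.0, 300.0], [258.0, 300.0]]
tool pt [ -2.53 -39.46  53.19]
tool pt [-2.52 43.67 53.19]
tool pt [-2.52  2.11 53.19]
```

```bash
python3 - <<'E'
import cv2,numpy as np
a=cv2.imread('pics/w2.png')[300:400,140:500]
cv2.imwrite('pics/crop2.png',cv2.resize(a,None,fx=2.2,fy=2.2,interpolation=2))
E
```

```text
(no output)
```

View pics/crop2.png

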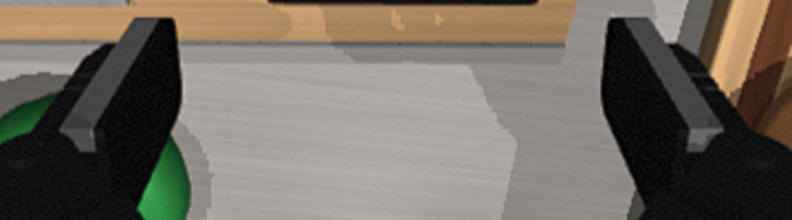

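>>> move_arm(moves=[-0.11,0.12,0.4,0.1,1,0,0,0.5,0,1,0,0,0.3,0,1,0,0,0,0,1])

```text
time: 6.6
position: [576.1, -284.2, 161.7]
tcp_rot: [3.137, -0.001, 0.119]
force: [-1.1, -0.0, -0.6]
gripper_width: 85.3
```

```bash
python3 rel.py; python3 look.py w3.png
```

```text
mean [ 577.24 -284.26  163.36] [ 3.14 -0.    0.12] std [0.76 0.11 1.12]
tips [[415.1588393092995, 348.4855703044964], [227.33373997982824, 348.4613200409159], [419.8103169213774, 305.3232097771528], [223.0335670612525, 305.3083106056022]]
bar bbox [ 236  264  160   41 5967]
[[236.00001525878906, 303.9999694824219], [236.00001525878906, 263.9999694824219], [395.0, 263.9999694824219], [395.0, 303.9999694824219]]
tool pt [  8.33 -43.61  14.36]
tool pt [ 8.34 38.14 14.36]
tool pt [ 8.33 -2.73 14.36]
6.9 [ 578.222 -284.469  164.909] [ 3.134 -0.006  0.119] 85.53147894638867 [-0.35   0.273  0.68 ]
[ 658.266 -272.152  307.78 ] [-0.306 -0.043 -0.951]
press [315.996 242.649] [(0.8, array([318.592, 240.576])), (0.49, array([ 32.512, 191.52 ]))]
press_grip [316.132 296.645] [(0.7, array([314.496, 291.6  ]))]
keyhole_wide [316.188 192.698] []
stud [316.445 159.476] [(0.68, array([317.12 , 162.096]))]
```

View pics/w3.png

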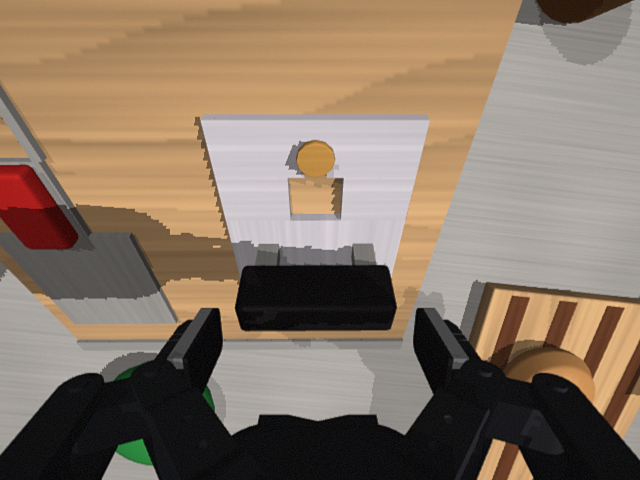

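>>> move_arm(moves=[0,-0.04,0.3,0,1,0,0,0.3,0,1,0,0,0.3,0,1])

```text
time: 7.45
position: [578.9, -283.9, 137.4]
tcp_rot: [3.133, -0.008, 0.119]
force: [0.2, -0.1, 0.6]
gripper_width: 85.4
```

```bash
python3 rel.py;  python3 look.py w4.png
```

```text
mean [ 578.28 -283.59  136.83] [ 3.13 -0.01  0.12] std [0.57 0.2  0.94]
tips [[415.16027505119575, 348.48380867198546], [227.33484649998692, 348.4595318477749], [419.81186177401435, 305.3213017909366], [223.03474111104174, 305.306357317886]]
bar bbox [ 230  287  174   18 2852]
[[230.0, 287.0], [403.0, 287.0], [403.0, 304.0], [230.0, 304.0]]
tool pt [ 15.3  -39.53 -12.17]
tool pt [ 15.3   35.26 -12.17]
tool pt [ 15.3   -2.13 -12.17]
7.75 [ 579.202 -283.917  138.42 ] [ 3.132 -0.008  0.119] 85.25786326137705 [ 0.587 -0.497  0.581]
[ 658.877 -271.411  281.48 ] [-0.303 -0.045 -0.952]
press [316.823 259.296] [(0.78, array([318.016, 258.912])), (0.69, array([318.08, 324.  ]))]
press_grip [317.294 325.026] [(0.63, array([315.2  , 323.088]))]
keyhole_wide [317.231 204.141] []
stud [317.873 166.886] [(0.83, array([315.008, 167.712]))]
```

View pics/w4.png

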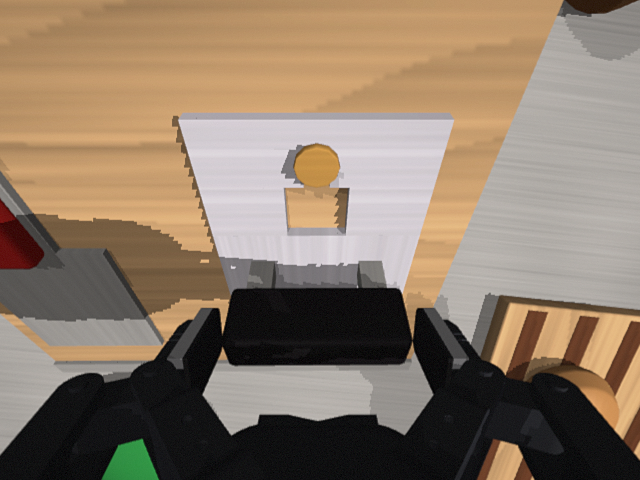

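View w4 (picture 7): the bar spans cols 223–412 and sits centred between the pads (221 and 415). I go down and close.

>>> move_arm(moves=[0,0,0.3,0,1,0,0,0.35,0,1,0,0,0,0,1])

```text
time: 8.3
position: [579.4, -284.4, 117.9]
tcp_rot: [3.132, -0.009, 0.119]
force: [-1.1, -0.2, -0.9]
gripper_width: 85.4
```

>>> move_arm(moves=[0,0,0,0,-1,0,0,0,0,-1,0,0,0,0,-1,0,0,0,0,-1], force=40)

```text
time: 8.7
position: [579.4, -284.3, 118.1]
tcp_rot: [3.132, -0.008, 0.119]
force: [0.0, -0.0, -0.1]
gripper_width: 79.3
```

>>> move_arm(moves=[0.2,0,-0.1,0,-1,0.2,0,-0.1,0,-1,0.2,0,-0.1,0,-1,0.1,0,-0.05,0,-1,0,0,0,0,-1])

```text
time: 9.2
position: [592.8, -283.6, 126.2]
tcp_rot: [3.134, 0.009, 0.115]
force: [-2.3, 0.9, 1.0]
gripper_width: 79.2
```

```bash
python3 - <<'E'
from h import *
for i in range(4):
    s=bot.read_state(); print(s['position'].round(1),s['force'].round(1),s['gripper_width'].round(1)); shot('wrist','w5.png')
E
```

```text
Traceback (most recent call last):
AttributeError: 'float' object has no attribute 'round'
```

```bash
python3 - <<'E'
from h import *
for i in range(3):
    c=shot('wrist','w5.png'); s=bot.read_state(); print(s['position'].round(1),s['force'].round(1),s['gripper_width'])
E
```

```text
[ 592.8 -283.7  126.2] [-3.8  0.5  0.7] 79.28013763952623
[ 592.9 -283.6  126.2] [-3.2  0.   2. ] 79.6589175621174
[ 592.9 -283.6  126.2] [-3.3 -0.3  1.2] 79.52683693517272
```

View pics/w5.png

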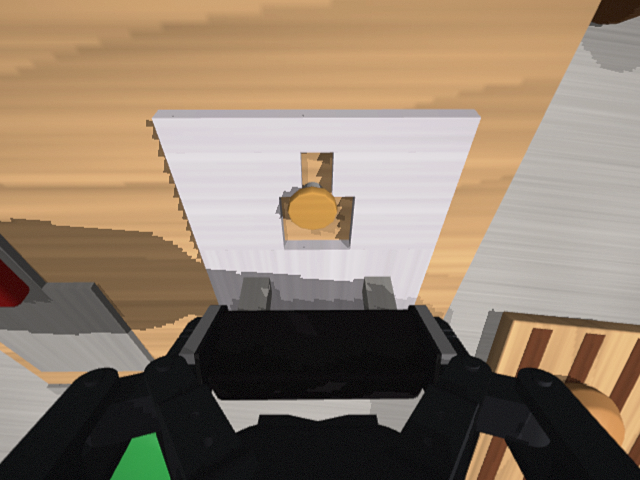

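>>> move_arm(moves=[0.15,0.02,-0.06,0,-1,0.15,0.01,-0.06,0,-1,0.15,0,-0.06,0,-1,0,0,0,0,-1])

```text
time: 9.75
position: [598.8, -284.5, 129.9]
tcp_rot: [3.136, 0.025, 0.112]
force: [0.0, 0.7, 1.2]
gripper_width: 79.2
```

```bash
python3 - <<'E'
from h import *
for i in range(2):
    c=shot('wrist','w6.png'); s=bot.read_state(); print(s['position'].round(1),s['force'].round(1),s['gripper_width'])
a=cv2.imread('pics/w6.png')[80:420,120:520]; cv2.imwrite('pics/w6c.png',cv2.resize(a,None,fx=1.7,fy=1.7))
E
```

```text
[ 598.9 -284.5  129.9] [-3.8  0.4  1.8] 79.3261526325308
[ 598.9 -284.5  129.9] [-3.5  0.1  1.9] 79.62265943177586
```

View pics/w6c.png

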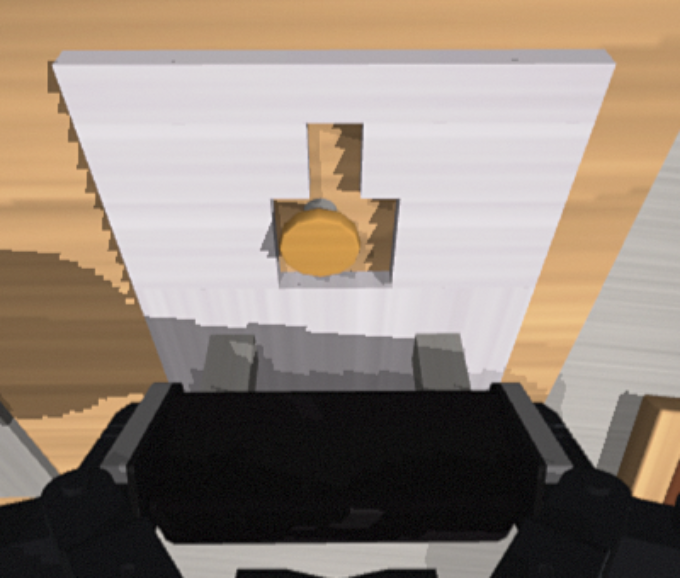

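>>> move_arm(moves=[0.15,-0.1,-0.08,0,-1,0.15,-0.03,-0.07,0,-1,0.1,0,-0.05,0,-1,0,0,0,0,-1])

```text
time: 10.25
position: [604.9, -282.0, 134.3]
tcp_rot: [3.135, 0.036, 0.11]
force: [-1.2, 0.2, 2.2]
gripper_width: 79.2
```

```bash
python3 - <<'E'
from h import *
for i in range(2):
    c=shot('wrist','w7.png'); s=bot.read_state(); print(s['position'].round(1),s['tcp_rot'].round(3),s['force'].round(1),s['gripper_width'])
a=cv2.imread('pics/w7.png')[80:420,120:520]; cv2.imwrite('pics/w7c.png',cv2.resize(a,None,fx=1.7,fy=1.7))
E
```

```text
[ 604.9 -282.   134.3] [3.135 0.036 0.11 ] [-3.8 -0.7  1.6] 79.45561325720988
[ 604.9 -282.   134.3] [3.135 0.035 0.11 ] [-4.2 -0.7  1.6] 79.47068545738972
```

View pics/w7c.png

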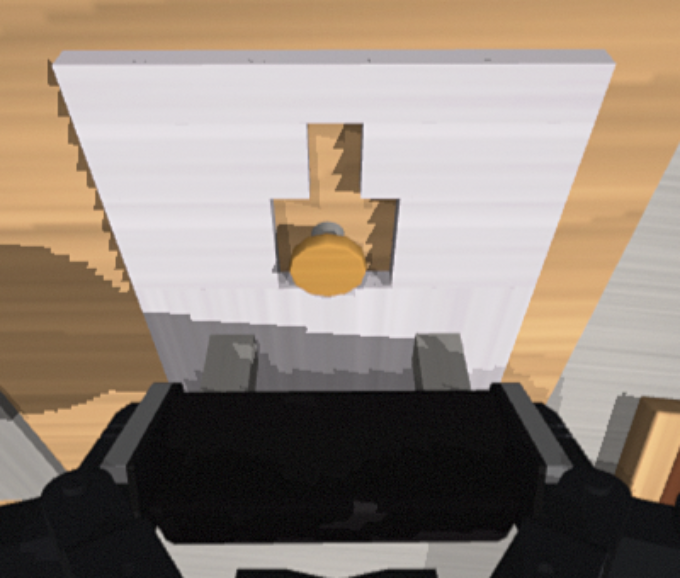

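>>> move_arm(moves=[-0.1,-0.04,-0.2,0,-1,-0.1,0,-0.2,0,-1,-0.1,0,-0.2,0,-1,-0.1,0,-0.2,0,-1,-0.1,0,-0.2,0,-1,0,0,0,0,-1])

```text
time: 10.95
position: [590.6, -280.6, 165.8]
tcp_rot: [3.137, 0.034, 0.111]
force: [-0.0, -0.7, -3.2]
gripper_width: 79.4
```

```bash
python3 - <<'E'
from h import *
c=shot('wrist','w8.png'); s=bot.read_state(); print(s['position'].round(1),s['tcp_rot'].round(3),s['force'].round(1),s['gripper_width'])
a=cv2.imread('pics/w8.png')[80:420,120:520]; b=shot('side')['color'][130:300,240:440,::-1]
cv2.imwrite('pics/w8c.png',np.hstack([a,cv2.resize(b,(400,340))]))
E
```

```text
[ 590.6 -280.4  165.4] [3.137 0.034 0.111] [ 0.1  0.9 -2.9] 79.27498593008794
```

View pics/w8c.png

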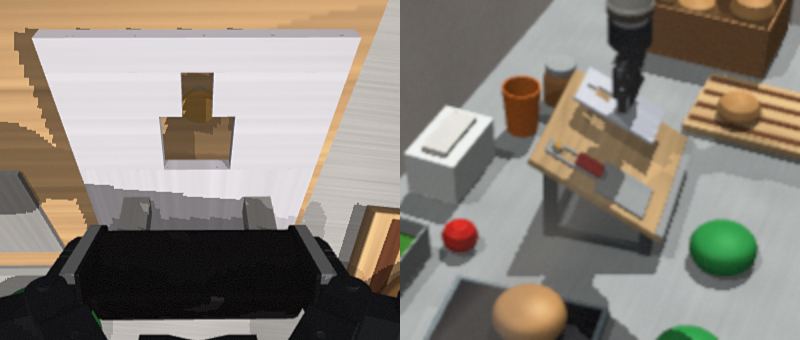

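The press is off the stud (wrist force about 3 N, its weight). The twelfth picture is used, so I go on by numbers. The tool cannot tilt, so I'll level the plate in the grip by touching it down on free table between the rack and the green buns.

>>> move_arm(moves=[0,0,-0.7,0,-1,-0.1,0,-0.8,0,-1,-0.2,-0.1,-0.6,0,-1,-0.38,-0.7,-0.3,0.3,-1,-0.38,-0.8,0,0.3,-1,-0.38,-0.8,0,0.3,-1,-0.38,-0.8,0,0.3,-1,-0.38,-0.8,0,0,-1,-0.38,-0.8,0,0,-1,-0.38,-0.8,0,0,-1,-0.38,-0.8,0,0,-1,-0.38,-0.8,0,0,-1])

```text
time: 12.25
position: [467.7, -63.1, 241.4]
tcp_rot: [3.132, 0.035, -0.004]
force: [-0.0, 0.1, -3.0]
gripper_width: 79.6
```

```bash
cat > tilt.py <<'E'
from h import *
from scipy.optimize import least_squares
np.set_printoptions(precision=2,suppress=True)
P=[]
for i in range(3):
    s=bot.read_state(); P.append(s['position']); c=shot('wrist','t.png')
print(s['time'],np.mean(P,0),s['tcp_rot'],s['force'],s['gripper_width'])
M=np.array(c['T_tool_cam']); c['P'],c['Rm']=M[:3,3],M[:3,:3]
# press points in the tool frame: u along plate, n off underside; pivot n0 at pads
def pt(q,u,n): a,x0,z0=q; return [x0+u*np.cos(a)-(n-41)*np.sin(a),0,z0-(u*np.sin(a)+(n-41)*np.cos(a))]
g=c['color'].astype(int); hsv=cv2.cvtColor(c['color'],cv2.COLOR_RGB2HSV)
obs=[]
for l,p in {'keyhole_wide':(38,0),'press':(0,0)}.items():
    r=lm(l,'wrist',1); print(l,r)
    if r: obs.append((p,r[0][1]))
o=cams.outline_of('press','wrist')
if o: print('bbox',np.array(o[0]['bbox'])*[640,480,640,480],o[0]['confidence']); obs.append(((82,6),np.array([320,o[0]['bbox'][1]*480])))
def f(q): return np.concatenate([[(proj(c,[pt(q,*p)])[0]-uv)[1] for p,uv in obs],[(q[1])/4,(q[2]+28)/4]])
r=least_squares(f,[.45,0,-28]); print('plate angle to tool (deg)',np.degrees(r.x[0]),r.x[1:],r.fun,'world tilt',np.degrees(r.x[0]-s['tcp_rot'][1]))
E
python3 tilt.py
```

```text
12.35 [466.71 -60.29 241.41] [3.13 0.04 0.  ] [ 0.05  0.23 -3.57] 79.34272261208639
keyhole_wide []
press [(0.85, array([319.49, 274.61]))]
bbox [154.11 108.48 481.98 404.5 ] 0.59
plate angle to tool (deg) 21.49865443137195 [  0.18 -28.04] [-0.    0.    0.04 -0.01] world tilt 19.44415316856296
```

>>> move_arm(moves=[-0.6,-0.6,0,0,-1,-0.6,-0.6,0.3,0,-1,-0.2,-0.3,0.6,0,-1,0,0,0.8,0,-1,0,0,0.8,0,-1,0,0,0.8,0,-1,0,0,0.7,0,-1,0,0,0.4,0,-1,0,0,0.2,0,-1,0,0,0,0,-1], force=30)

```text
time: 13.55
position: [427.9, -28.8, 101.2]
tcp_rot: [3.131, 0.027, -0.024]
force: [-0.4, -0.8, -4.0]
gripper_width: 79.5
```

```bash
python3 tilt.py
```

```text
13.65 [428.35 -28.73 101.65] [ 3.13  0.03 -0.02] [ 1.25  0.26 -3.59] 79.54327120791228
keyhole_wide []
press [(0.72, array([320.13, 273.12]))]
bbox [156.48 108.29 482.18 400.51] 0.64
plate angle to tool (deg) 23.209322979491557 [ -0.02 -28.  ] [ 0.   -0.   -0.01  0.  ] world tilt 21.771746816947115
```

>>> move_arm(moves=[0.2,-0.4,0,0,-1,0.15,-0.35,0,0,-1,0,0,0.6,0,-1,0,0,0.6,0,-1,0,0,0.4,0,-1,0,0,0.2,0,-1,0,0,0,0,-1])

```text
time: 14.55
position: [443.2, -5.0, 49.4]
tcp_rot: [3.129, 0.016, -0.022]
force: [-0.3, -0.1, -2.8]
gripper_width: 79.2
```

Lowering gently onto the table.

>>> move_arm(moves=[0,0,0.2,0,-1,0,0,0.2,0,-1,0,0,0.2,0,-1,0,0,0.1,0,-1])

```text
time: 14.95
position: [453.8, -5.4, 32.9]
tcp_rot: [3.129, -0.003, -0.023]
force: [-1.4, 0.9, 2.3]
gripper_width: 79.6
```

```bash
python3 tilt.py
```

```text
15.05 [453.82  -5.35  32.81] [ 3.13 -0.   -0.02] [ 1.3  -1.2   4.52] 79.27651993806649
keyhole_wide []
press [(0.79, array([317.12, 283.92]))]
bbox [172.42 115.58 461.63 407.81] 0.72
plate angle to tool (deg) 13.126268101043204 [ -0.09 -27.94] [ 0.   -0.   -0.02  0.02] world tilt 13.298041116215064
```

>>> move_arm(moves=[-0.1,0,0.15,0,-1,-0.1,0,0.2,0,-1,-0.1,0,0.2,0,-1,-0.05,0,0.15,0,-1])

```text
time: 15.65
position: [463.8, -5.9, 20.0]
tcp_rot: [3.131, -0.039, -0.026]
force: [2.9, -0.0, 7.1]
gripper_width: 79.7
```

```bash
python3 tilt.py
```

```text
15.75 [463.76  -5.88  19.78] [ 3.13 -0.04 -0.03] [ 3.83 -1.72  5.27] 79.77739656138979
keyhole_wide []
press [(0.88, array([320.32, 299.81]))]
bbox [191.42 130.08 443.52 420.82] 0.95
plate angle to tool (deg) 0.37674509206526685 [  0.6  -30.02] [-0.13  0.11  0.15 -0.51] world tilt 2.6068490779465736
```

>>> move_arm(moves=[-0.05,0,0.15,0,-1,-0.05,0,0.15,0,-1,0,0,0,0,-1])

```text
time: 16.25
position: [466.7, -6.0, 13.4]
tcp_rot: [3.131, -0.049, -0.027]
force: [-1.2, 0.8, -0.6]
gripper_width: 79.6
```

```bash
python3 tilt.py
```

```text
16.35 [466.67  -5.99  13.36] [ 3.13 -0.05 -0.03] [ 1.79 -0.37  2.07] 79.06572598729106
keyhole_wide []
press [(0.71, array([316.8 , 305.81]))]
bbox [199.49 137.81 436.67 432.91] 0.61
plate angle to tool (deg) -3.904953730249026 [  0.27 -30.01] [-0.14  0.1   0.07 -0.5 ] world tilt -1.1017092092695318
```

>>> move_arm(moves=[0,0,0.1,0,-1,0,0,0.1,0,-1,0,0,0,0,-1])

```text
time: 16.85
position: [468.9, -6.2, 9.5]
tcp_rot: [3.13, -0.053, -0.028]
force: [0.3, 1.0, -0.2]
gripper_width: 79.7
```

```bash
python3 tilt.py
```

```text
16.95 [468.94  -6.18   9.41] [ 3.13 -0.05 -0.03] [-1.71  0.18  9.64] 79.43936208564308
keyhole_wide []
press [(0.78, array([317.5 , 310.51]))]
bbox [202.18 142.61 433.73 432.38] 0.82
plate angle to tool (deg) -6.575287597874558 [  0.15 -31.01] [-0.2   0.15  0.04 -0.75] world tilt -3.551688921336603
```

>>> move_arm(moves=[0,0,-0.2,0,-1,0,0,-0.5,0,-1,0,0,-0.8,0,-1,0,0,-0.8,0,-1,0,0,-0.8,0,-1,0,0,-0.8,0,-1,0,0,-0.8,0,-1,0,0,-0.6,0,-1,0,0,0,0,-1], force=40)

```text
time: 18.05
position: [446.1, -4.6, 165.9]
tcp_rot: [3.13, -0.022, -0.024]
force: [1.4, 0.3, -3.6]
gripper_width: 79.3
```

```bash
python3 tilt.py; cat > loaf.py <<'E'
from h import *
from scipy.optimize import least_squares
np.set_printoptions(precision=2,suppress=True)
# profile of the loaf: straight-ish side to 40 mm, dome above (R 129)
ring=[(r,32+z) for r,z in((52,0),(57,12),(58,25),(56,35),(48,43.8),(30,50.5),(10,54))]
A=np.linspace(0,2*np.pi,48,endpoint=False)
def cloud(x,y): return np.array([[x+r*np.cos(a),y+r*np.sin(a),z] for r,z in ring for a in A])
C={};B={}
for n in('top','side'):
    c=shot(n)
    exp=proj(c,[585,157,60])[0]
    h=cv2.cvtColor(c['color'],cv2.COLOR_RGB2HSV); m=cv2.inRange(h,(8,90,60),(25,255,255))
    k,lab,st,ce=cv2.connectedComponentsWithStats(m)
    i=min((i for i in range(1,k) if st[i,4]>300),key=lambda i:np.linalg.norm(ce[i]-exp))
    ok=lab==i
    ys,xs=np.nonzero(ok); C[n]=c; B[n]=np.array([xs.min(),ys.min(),xs.max()+1,ys.max()+1]); 
    o=min(cams.outline_of('loaf',n),key=lambda d:abs(np.dot(np.array(d['bbox']).reshape(2,2).mean(0)*[640,480]-exp,[1,1])),default=None)
    print(n,'exp',exp,'colour bbox',B[n],st[i,4],'net',o and np.array(o['bbox'])*[640,480,640,480])
def g(p,n):
    q=proj(C[n],cloud(*p)); return np.r_[q.min(0),q.max(0)]
for ns in(('top',),('side',),('top','side')):
    r=least_squares(lambda p:np.concatenate([g(p,n)+0.5-B[n] for n in ns]),[585,157],loss='soft_l1',diff_step=1e-4); print(ns,r.x,r.fun)
E
python3 loaf.py
```

```text
18.15 [445.34  -4.79 164.79] [ 3.13 -0.02 -0.02] [-0.5   0.23 -4.  ] 79.25286176323769
keyhole_wide []
press [(0.82, array([318.91, 308.11]))]
bbox [203.58 143.81 431.62 434.4 ] 0.91
plate angle to tool (deg) -7.061232773103108 [ -0.01 -27.82] [ 0.01 -0.01 -0.    0.05] world tilt -5.969767426947911
top exp [250.94 226.01] colour bbox [231 208 270 247] 1206 net [231.3  207.5  267.78 246.29]
side exp [305.05 285.99] colour bbox [287 272 324 304] 892 net [285.7  270.82 323.71 305.62]
('top',) [582.42 160.29] [-0.26 -0.24  0.27  0.23]
('side',) [586.27 154.76] [-0.22 -0.71  0.22  0.6 ]
('top', 'side') [583.56 159.1 ] [ 0.14 -0.63  0.67 -0.16 -0.05  0.44  0.47  1.85]
```

>>> move_arm(moves=[0.5,-0.1,-0.2,0,-1,0.7,-0.2,0,0,-1,0.8,-0.2,0,0,-1,0.8,-0.2,0,0,-1,0.7,-0.1,0,0,-1,0.4,0,0,0,-1,0,0,0,0,-1,0,0,0,0,-1])

```text
time: 19.35
position: [564.7, 17.3, 168.0]
tcp_rot: [3.131, -0.012, -0.025]
force: [-0.7, -0.4, -3.2]
gripper_width: 79.4
```

```bash
python3 tilt.py; cat > wl.py <<'E'
from h import *
from scipy.optimize import least_squares
exec(open('loaf.py').read().split('C={}')[0].split('import least_squares')[1])
ps=[];rs=[]
for i in range(4):
    s=bot.read_state(); ps.append(s['position']); rs.append(s['tcp_rot']); c=shot('wrist','l.png')
r0=np.mean([R.from_euler('xyz',a).as_matrix() for a in rs],0); r0=R.from_matrix(r0).as_matrix()
M=np.array(c['T_tool_cam']); c['Rm']=r0@M[:3,:3]; pm=np.mean(ps,0); c['P']=pm+r0@M[:3,3]
h=cv2.cvtColor(c['color'],cv2.COLOR_RGB2HSV); m=cv2.inRange(h,(8,90,60),(25,255,255)); m=cv2.morphologyEx(m,cv2.MORPH_CLOSE,np.ones((5,5)))
k,lab,st,ce=cv2.connectedComponentsWithStats(m); exp=proj(c,[583.5,158,70])[0]
print('exp',exp,'net',[(o['confidence'],np.array(o['bbox'])*[640,480,640,480]) for o in cams.outline_of('loaf','wrist')[:3]])
print('top lm',lm('loaf_top','wrist',3),proj(c,[583.5,158,86])[0])
i=min((i for i in range(1,k) if st[i,4]>2000),key=lambda i:np.linalg.norm(ce[i]-exp)); print('comp',st[i],ce[i])
b=np.array([st[i,0],st[i,1],st[i,0]+st[i,2],st[i,1]+st[i,3]])
def g(p): q=proj(c,cloud(*p)); e=np.r_[q.min(0),q.max(0)]+.5-b; e[b==0]=0; e[2]*=b[2]<640;e[3]*=b[3]<480; return e
r=least_squares(g,[583.5,158],loss='soft_l1',diff_step=1e-4); print('loaf',r.x,r.fun,'TCP',pm,rs[-1])
E
python3 wl.py
```

```text
19.45 [564.59  17.14 168.09] [ 3.13 -0.01 -0.03] [ 0.4  -0.28 -3.63] 79.15954712050404
keyhole_wide []
press [(0.89, array([319.87, 309.02]))]
bbox [203.2  141.02 433.73 433.39] 0.92
plate angle to tool (deg) -5.716841401023114 [  0.21 -30.77] [-0.19  0.14  0.05 -0.69] world tilt -4.985549033971583
exp [128.77 229.8 ] net [(0.91, array([ 49.28, 144.29, 210.3 , 298.8 ])), (0.74, array([ 26.82, 400.42, 141.18, 478.99])), (0.6, array([413.89, 365.81, 507.78, 466.42]))]
top lm [(0.93, array([482.37, 435.7 ])), (0.71, array([113.79, 232.7 ]))] [116.72 235.73]
comp [   47   147   161   149 18755] [127.16 220.41]
loaf [584.68 163.8 ] [-0.69  0.5   0.83 -0.53] TCP [565.11  16.93 168.86] [ 3.13 -0.01 -0.03]
```

```bash
python3 - <<'E'
from h import *
from scipy.optimize import least_squares
np.set_printoptions(precision=2,suppress=True)
s=bot.read_state(); c=shot('wrist'); M=np.array(c['T_tool_cam']); c['P'],c['Rm']=M[:3,3],M[:3,:3]
im=c['color']; v=im.max(2)[:,300:340].mean(1); print('profile',[(i,int(v[i])) for i in range(100,440,4)])
E
```

```text
profile [(100, 104), (104, 109), (108, 107), (112, 106), (116, 108), (120, 104), (124, 107), (128, 106), (132, 108), (136, 105), (140, 106), (144, 251), (148, 242), (152, 242), (156, 243), (160, 241), (164, 242), (168, 243), (172, 175), (176, 180), (180, 182), (184, 188), (188, 193), (192, 192), (196, 199), (200, 192), (204, 191), (208, 191), (212, 172), (216, 157), (220, 160), (224, 158), (228, 164), (232, 166), (236, 169), (240, 167), (244, 161), (248, 163), (252, 166), (256, 162), (260, 170), (264, 167), (268, 88), (272, 240), (276, 238), (280, 238), (284, 238), (288, 235), (292, 217), (296, 146), (300, 147), (304, 147), (308, 139), (312, 108), (316, 111), (320, 8), (324, 13), (328, 11), (332, 11), (336, 11), (340, 11), (344, 12), (348, 11), (352, 13), (356, 21), (360, 24), (364, 23), (368, 20), (372, 17), (376, 16), (380, 13), (384, 12), (388, 13), (392, 13), (396, 13), (400, 14), (404, 10), (408, 225), (412, 223), (416, 218), (420, 52), (424, 16), (428, 16), (432, 16), (436, 17)]
```

```bash
python3 - <<'E'
from h import *
from scipy.optimize import least_squares
np.set_printoptions(precision=2,suppress=True)
s=bot.read_state(); c=shot('wrist'); M=np.array(c['T_tool_cam']); c['P'],c['Rm']=M[:3,3],M[:3,:3]
v=c['color'].max(2)[:,300:340].mean(1)
E=[((82,6),142),((70,6),170.5),((24,6),270),((11,26),318),((11,56),354.5),((-11,56),406.5)]
def pt(q,u,n): a,x0,z0=q; return [x0+u*np.cos(a)-(n-41)*np.sin(a),0,z0-(u*np.sin(a)+(n-41)*np.cos(a))]
for b in(0,3):
    f=lambda q:[proj(c,[pt(q,*p)])[0][1]+b-r for p,r in E]
    r=least_squares(f,[-.03,0,-28]); print(b,np.degrees(r.x[0]),r.x[1:],r.fun,'pitch deg',np.degrees(s['tcp_rot'][1]),s['position'])
E
```

```text
0 -3.1058560875319063 [ -2.25 -31.17] [ 0.78  0.71 -0.16 -3.88  0.23  1.9 ] pitch deg -0.8232466657561591 [565.45  17.06 168.8 ]
3 -2.6687597144728796 [ -1.24 -30.68] [ 0.6   0.7   0.07 -3.7   0.27  1.7 ] pitch deg -0.8232466657561591 [565.45  17.06 168.8 ]
```

>>> move_arm(moves=[0.06,-0.4,0,0,-1,0.08,-0.6,0,0,-1,0.08,-0.7,0,0,-1,0.08,-0.7,0,0,-1,0.08,-0.7,0,0,-1,0.08,-0.7,0,0,-1,0.08,-0.5,0,0,-1,0.05,-0.2,0,0,-1,0,0,0,0,-1,0,0,0,0,-1])

```text
time: 21.05
position: [587.4, 162.7, 167.0]
tcp_rot: [3.133, -0.014, -0.025]
force: [-0.0, -0.5, -2.9]
gripper_width: 79.2
```

```bash
python3 - <<'E'
from h import *
for i in range(3):
    s=bot.read_state(); print(s['time'],s['position'].round(1),s['tcp_rot'].round(3),s['force'].round(1)); c=shot('wrist')
print(world2tool(np.array([587.1,162,s['position'][2]])-s['position']).round(2))
E
```

```text
21.05 [587.4 162.7 167. ] [ 3.133 -0.014 -0.025] [-0.  -0.5 -2.9]
21.1 [587.4 162.4 167. ] [ 3.133 -0.014 -0.025] [ 0.   0.2 -4.3]
21.15 [587.5 161.9 167. ] [ 3.133 -0.014 -0.026] [ 0.5 -0.2 -3.2]
[-0.01 -0.   -0.  ]
```

>>> move_arm(moves=[0,0,0.4,0,-1,0,0,0.6,0,-1,0,0,0.6,0,-1,0,0,0.4,0,-1,0,0,0,0,-1,0,0,0,0,-1])

```text
time: 21.8
position: [589.0, 155.5, 102.6]
tcp_rot: [3.13, -0.014, -0.033]
force: [0.8, 0.0, -4.4]
gripper_width: 79.4
```

```bash
python3 wl.py
```

```text
exp [316.22 292.88] net [(0.8, array([613.31, 422.5 , 640.  , 469.3 ])), (0.61, array([290.18, 186.72, 349.12, 270.72])), (0.54, array([155.07, 469.68, 171.01, 477.7 ]))]
top lm [] [316.44 306.02]
comp [ 288  187   59   80 3671] [316.9  232.61]
loaf [584.39 144.61] [-44.23  -0.78  87.64 102.08] TCP [589.21 155.56 102.98] [ 3.13 -0.02 -0.03]
```

>>> move_arm(moves=[-0.06,-0.2,0,0,-1,0,0,0,0,-1,0,0,0,0,-1])

```text
time: 22.4
position: [588.6, 163.2, 104.9]
tcp_rot: [3.132, -0.018, -0.033]
force: [0.4, -1.0, -4.0]
gripper_width: 79.9
```

```bash
cat > st.py <<'E'
from h import *
P=[];F=[]
for i in range(4):
    s=bot.read_state(); P.append(s['position']);F.append(s['force']); cams.camera('wrist')
p=np.mean(P[1:],0);print(s['time'],p.round(1),s['tcp_rot'].round(3),np.mean(F,0).round(1),s['gripper_width'],world2tool(np.array([587.1,162,p[2]])-p).round(2))
E
python3 st.py
```

```text
22.55 [588.5 163.4 104.8] [ 3.132 -0.018 -0.033] [ 0.  -0.7 -3.3] 78.9396240516393 [-0.04  0.05 -0.  ]
```

Down in small steps until the weight goes over to the loaf.

>>> move_arm(moves=[-0.04,0.05,0.08,0,-1,0,0,0.08,0,-1,0,0,0,0,-1])

```text
time: 22.9
position: [587.1, 160.8, 99.2]
tcp_rot: [3.131, -0.017, -0.033]
force: [-0.4, 0.5, -3.9]
gripper_width: 79.4
```

```bash
python3 st.py
```

```text
23.05 [587.3 160.9  99.5] [ 3.131 -0.018 -0.033] [-0.3  0.1 -4.2] 79.1098853467294 [-0.01 -0.04 -0.  ]
```

>>> move_arm(moves=[0,-0.04,0.06,0,-1,0,0,0.05,0,-1,0,0,0,0,-1])

```text
time: 23.4
position: [587.8, 162.6, 96.3]
tcp_rot: [3.132, -0.018, -0.033]
force: [-0.2, -0.3, -3.5]
gripper_width: 79.5
```

```bash
python3 st.py
```

```text
23.55 [587.8 162.7  96.5] [ 3.132 -0.019 -0.033] [ 0.  -0.  -3.9] 79.31547885579924 [-0.02  0.02 -0.  ]
```

>>> move_arm(moves=[-0.01,0.02,0.06,0,-1,0,0,0.03,0,-1,0,0,0,0,-1])

```text
time: 23.9
position: [588.2, 162.4, 95.6]
tcp_rot: [3.132, -0.02, -0.033]
force: [-0.2, 0.2, -4.1]
gripper_width: 79.6
```

```bash
python3 st.py
```

```text
24.05 [588.3 162.4  95.4] [ 3.132 -0.02  -0.033] [-0.4  0.3 -2.7] 79.7607900892807 [-0.04  0.02 -0.  ]
```

>>> move_arm(moves=[-0.03,0.01,0.07,0,-1,0,0,0.04,0,-1,0,0,0,0,-1])

```text
time: 24.4
position: [588.4, 162.4, 95.5]
tcp_rot: [3.131, -0.023, -0.033]
force: [-0.8, -0.6, -4.0]
gripper_width: 79.7
```

```bash
python3 st.py
```

```text
24.55 [588.5 162.5  95.3] [ 3.131 -0.023 -0.034] [-0.8 -0.4 -1.5] 79.38465870249101 [-0.05  0.02 -0.  ]
```

>>> move_arm(moves=[0,0,0,0,-0.5,0,0,0,0,0.9,0,0,0,0,1,0,0,0,0,1,0,0,0,0,1], force=20)

```text
time: 25.1
position: [589.7, 162.9, 95.6]
tcp_rot: [3.132, -0.025, -0.034]
force: [-0.2, 0.4, 0.1]
gripper_width: 85.1
```

```bash
python3 st.py; python3 - <<'E'
from h import *
c=shot('wrist','r.png'); v=c['color'].max(2)
for r in (340,370): print(r,[(i,int(v[r-3:r+3,i].mean())) for i in list(range(190,240,3))+list(range(396,446,3))])
col=v[:,300:340].mean(1); e=np.abs(np.diff(col)); print([ (int(i),int(col[i]),int(col[i+2])) for i in np.nonzero(e>25)[0]])
E
```

```text
25.25 [589.7 162.8  95.6] [ 3.132 -0.024 -0.034] [-0.1  0.1 -0.3] 85.71128971928361 [-0.08  0.03 -0.  ]
340 [(190, 76), (193, 45), (196, 16), (199, 12), (202, 13), (205, 14), (208, 13), (211, 14), (214, 11), (217, 11), (220, 12), (223, 14), (226, 12), (229, 11), (232, 13), (235, 12), (238, 11), (396, 12), (399, 10), (402, 10), (405, 10), (408, 11), (411, 8), (414, 13), (417, 10), (420, 12), (423, 14), (426, 16), (429, 14), (432, 15), (435, 15), (438, 17), (441, 37), (444, 83)]
370 [(190, 13), (193, 13), (196, 15), (199, 13), (202, 13), (205, 14), (208, 13), (211, 16), (214, 12), (217, 16), (220, 13), (223, 13), (226, 12), (229, 15), (232, 13), (235, 13), (238, 13), (396, 12), (399, 13), (402, 12), (405, 13), (408, 16), (411, 14), (414, 14), (417, 15), (420, 14), (423, 14), (426, 14), (429, 11), (432, 12), (435, 12), (438, 12), (441, 13), (444, 13)]
[(144, 34, 186), (145, 68, 254), (146, 186, 247), (173, 244, 124), (174, 206, 100), (267, 209, 104), (268, 166, 101), (271, 99, 218), (272, 140, 243), (273, 218, 240), (296, 213, 147), (297, 182, 146), (321, 96, 6), (408, 9, 161), (409, 45, 234), (410, 161, 228), (417, 202, 105), (418, 159, 53), (419, 105, 19), (420, 53, 15)]
```

>>> move_arm(moves=[0,0,-0.2,0,1,0,0,-0.3,0,1,0,0,-0.3,0,1])

```text
time: 25.65
position: [588.0, 162.8, 119.9]
tcp_rot: [3.132, -0.022, -0.034]
force: [0.4, 0.7, -1.2]
gripper_width: 85.1
```

```bash
python3 st.py
```

```text
25.8 [589.  163.2 121.1] [ 3.132 -0.024 -0.034] [ 0.3  0.2 -0.4] 85.71963934833164 [-0.06  0.04 -0.  ]
```

>>> move_arm(moves=[0,0,-0.4,0,1,0,0,-0.6,0,1,0,0,-0.8,0,1,0,0,-0.8,0,1,0,0,-0.8,0,1,0,0,-0.6,0,1,0,0,0,0,1,0,0,0,0,1])

```text
time: 26.65
position: [583.9, 164.0, 246.4]
tcp_rot: [3.131, -0.02, -0.033]
force: [-0.4, -0.1, -0.7]
gripper_width: 85.2
```

```bash
python3 st.py; cat > chk.py <<'E'
from h import *
from scipy.optimize import least_squares
np.set_printoptions(precision=2,suppress=True)
s=bot.read_state(); c=shot('wrist','chk.png')
h=cv2.cvtColor(c['color'],cv2.COLOR_RGB2HSV)
m=((h[...,1]<60)&(h[...,2]>135)).astype(np.uint8); m=cv2.morphologyEx(m,cv2.MORPH_OPEN,np.ones((3,3)))
loaf=cv2.inRange(h,(8,90,60),(25,255,255)); 
k,lab,st,ce=cv2.connectedComponentsWithStats(m); print([(st[i].tolist(),ce[i].round()) for i in range(1,k) if st[i,4]>800])
k,lab,st,ce=cv2.connectedComponentsWithStats(loaf); print('loaf',[(st[i].tolist(),ce[i].round()) for i in range(1,k) if st[i,4]>200])
pts=[('press',(0,0,0)),('press_grip',(0,0,41)),('keyhole_wide',(38,0,0))]
for l,p in pts: print(l,lm(l,'wrist',2),proj(c,np.array([587,162,86])+p)[0])
o=cams.outline_of('press','wrist'); print([(d['confidence'],np.array(d['bbox'])*[640,480,640,480]) for d in o[:2]])
q=proj(c,[[587+u,162+v,92] for u in(-76,82) for v in(-50,50)]);print('pred plate',q.tolist())
for n in('top','side'):
    d=shot(n,n+'9.png'); print(n,lm('press',n,2),proj(d,[586,161,86])[0],lm('press_grip',n,1),proj(d,[586,161,127])[0],[(o['confidence'],np.array(o['bbox'])*[640,480,640,480]) for o in cams.outline_of('press',n)[:2]])
E
python3 chk.py
```

```text
26.8 [583.8 164.  245.8] [ 3.131 -0.018 -0.032] [ 0.   0.2 -0.3] 85.48207521744608 [0.11 0.06 0.  ]
[([0, 0, 640, 458, 122643], array([321., 158.])), ([576, 227, 64, 71, 2722], array([616., 267.])), ([54, 243, 134, 138, 10827], array([125., 308.])), ([1, 380, 44, 57, 1313], array([ 22., 406.])), ([477, 440, 57, 40, 1528], array([504., 463.]))]
loaf [([129, 90, 63, 62, 2992], array([160., 120.])), ([537, 133, 103, 187, 5721], array([600., 241.])), ([302, 161, 30, 42, 1032], array([317., 185.])), ([0, 195, 64, 67, 3216], array([ 27., 224.]))]
press [(0.63, array([320.  , 227.81]))] [319.49 224.76]
press_grip [(0.79, array([316.8, 237.7])), (0.55, array([271.81, 196.22]))] [320.32 236.91]
keyhole_wide [(0.74, array([163.58, 122.98]))] [318.18 183.66]
[(0.91, array([260.22, 135.6 , 374.08, 307.1 ]))]
pred plate [[372.850951027304, 299.62763174083204], [271.12972620000505, 303.1425156698985], [375.9307648273157, 129.8403672396495], [257.2495221429328, 133.92242819060516]]
top [(0.84, array([247.17, 225.7 ])), (0.63, array([245.5 , 227.62]))] [248.37 225.11] [(0.61, array([244.1 , 227.52]))] [246.37 224.16] [(0.71, array([231.68, 194.98, 265.47, 252.38]))]
side [(0.87, array([305.22, 280.08]))] [304.07 280.9 ] [(0.64, array([302.21, 271.92]))] [303.83 271.4 ] [(0.72, array([273.92, 257.81, 329.92, 295.92]))]
```

>>> move_arm(moves=[0,0.5,0,0,1,0,0.8,0,0,1,0,0.9,0,0,1,0,0.9,0,0,1,0,0.8,0,0,1,0,0.4,0,0,1,0,0,0,0,1,0,0,0,0,1])

```text
time: 28.3
position: [578.9, 25.0, 247.6]
tcp_rot: [3.13, -0.02, -0.034]
force: [-0.2, 0.0, 0.3]
gripper_width: 85.7
```

```bash
python3 - <<'E'
from h import *
from scipy.optimize import least_squares
np.set_printoptions(precision=2,suppress=True)
src=open('loaf.py').read(); exec(src[src.index('# profile'):src.index('C={};')])
ps=[]
for i in range(4):
    s=bot.read_state(); ps.append(s['position']); c=shot('wrist','k.png')
print(s['time'],np.mean(ps,0),s['tcp_rot'])
im=c['color']; h=cv2.cvtColor(im,cv2.COLOR_RGB2HSV)
l=cv2.inRange(h,(8,90,60),(25,255,255)); e=proj(c,[585,162,70])[0]
k,lab,st,ce=cv2.connectedComponentsWithStats(l); print('loaf exp',e,[(st[i].tolist(),ce[i].round()) for i in range(1,k) if st[i,4]>200])
g=proj(c,cloud(585,162)); print('loaf pred bbox',g.min(0),g.max(0))
o=cams.outline_of('press','wrist'); print([(d['confidence'],np.array(d['bbox'])*[640,480,640,480]) for d in o[:2]])
cn=max(cv2.findContours(o[0]['region'].astype(np.uint8),0,2)[0],key=cv2.contourArea)
print('hull',cv2.approxPolyDP(cv2.convexHull(cn),4,True)[:,0].tolist())
m=((h[...,1]<50)&(h[...,2]>200)).astype(np.uint8)
k,lab,st,ce=cv2.connectedComponentsWithStats(m);print('bright',[(st[i].tolist()) for i in range(1,k) if st[i,4]>300])
print('pred corners',[[u,v,proj(c,[587+u,162+v,92])[0].round(1).tolist()] for u in(-76,82) for v in(-50,50)])
print(lm('press','wrist',1),proj(c,[587,162,86])[0],lm('press_grip','wrist',1),proj(c,[587,162,127])[0],lm('loaf','wrist',3),proj(c,[585,162,32])[0])
E
```

```text
28.45 [578.95  25.59 247.62] [ 3.13 -0.02 -0.03]
loaf exp [179.13 222.85] [([421, 52, 219, 260, 34388], array([548., 178.])), ([0, 90, 52, 62, 2535], array([ 22., 121.])), ([504, 115, 55, 59, 1548], array([531., 145.])), ([148, 164, 31, 39, 900], array([163., 186.])), ([220, 177, 23, 82, 1150], array([231., 217.]))]
loaf pred bbox [122.75 161.41] [242.7  274.57]
[(0.6, array([ 91.58, 135.89, 228.42, 308.5 ])), (0.21, array([148.93, 164.4 , 240.58, 259.3 ]))]
hull [[97, 137], [215, 139], [227, 304], [127, 303], [90, 244]]
bright [[58, 42, 94, 37, 1458], [238, 57, 152, 8, 537], [245, 65, 98, 11, 540], [251, 85, 114, 16, 871], [352, 91, 98, 9, 435], [96, 136, 126, 98, 8418], [272, 191, 68, 32, 994], [277, 223, 86, 43, 1994], [124, 259, 213, 57, 5871], [133, 306, 67, 22, 522], [221, 315, 160, 36, 1065], [285, 332, 108, 56, 2050], [504, 344, 74, 14, 399]]
pred corners [[-76, -50, [232.9, 299.5]], [-76, 50, [131.4, 302.9]], [82, -50, [212.9, 130.2]], [82, 50, [94.7, 134.3]]]
[(0.64, array([168.51, 226.61]))] [172.23 224.78] [(0.56, array([148.8 , 238.18]))] [152.01 236.79] [(0.86, array([254.91, 384.91]))] [192.49 214.7 ]
```

```bash
python3 - <<'E'
from h import *
shot('wrist'); o=cams.outline_of('press','wrist'); cn=max(cv2.findContours(o[0]['region'].astype(np.uint8),0,2)[0],key=cv2.contourArea)
print('hull',cv2.approxPolyDP(cv2.convexHull(cn),4,True)[:,0].tolist())
a=cv2.imread('pics/top1.png').astype(int); b=shot('top','top_end.png')['color'][:,:,::-1].astype(int)
d=(np.abs(a-b).max(2)>60).astype(np.uint8); k,l,st,ce=cv2.connectedComponentsWithStats(d); print([st[i].tolist() for i in range(1,k) if st[i,4]>30])
print(bot.job_done())
E
```

```text
hull [[214, 136], [228, 302], [127, 304], [90, 251], [96, 138]]
[[229, 195, 48, 65, 2339], [295, 195, 26, 66, 500], [377, 194, 46, 55, 1540], [272, 266, 8, 21, 52], [326, 292, 19, 28, 319], [287, 318, 14, 50, 117], [519, 339, 83, 141, 3761], [315, 343, 43, 48, 1110], [597, 361, 43, 119, 2361], [284, 387, 21, 14, 104], [318, 391, 56, 22, 546], [300, 437, 19, 10, 126], [275, 443, 6, 13, 44], [272, 461, 8, 19, 105], [377, 463, 13, 8, 32], [333, 467, 13, 10, 40]]
the job is handed in; nothing more can be done
None
```

The press is off the rack and stands on the loaf with the handle up. The gripper is open and clear of everything, and the job was handed in at about 29 s of the 59 allowed.

**What I did:** I pinched the handle bar by its two ends, because the interface cannot tilt the tool to match the rack's slope. I slid the press up until the stud's head stood in the wide end of the keyhole, then lifted it free. The plate was still tilted in the grip, so I touched it down once on bare table to level it. Then I lowered it on the crown until the loaf began to carry its weight, opened the gripper and withdrew.

**What the last checks showed:**
- **Centring:** the press and loaf centres agreed to about 2 mm in the wrist camera. The cameras differ by 3 to 6 mm on the loaf's absolute position, so this rests mainly on the wrist view.
- **Level and still:** the plate's corners were within about 9 pixels of where a centred, level plate would show. They had moved no more than 3 pixels by the final look.
- **Loaf:** its visible edge was where it had been before.
- **Forces:** the wrist force read about 0 N after release, and I saw no more than about 10 N in any reading.

**Not fully confirmed:**
- **Pictures:** I used all 12 allowed pictures before placing the press, so the final state was checked by numbers only.
- **Landmark readings:** one keyhole reading and one loaf reading in the last looks landed on other things. I ignored both.
- **Bystanders:** the before-and-after top view shows changes at the press, the rack and the arm, plus a small patch (about 19 x 28 pixels) beside one green look-alike. I take that patch for the arm's shadow, but did not confirm it.

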